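# Pack lunch by feel: stack the light tiers, hold up the full one

## Task

One of the three identical closed lunch-box tiers is packed full and clearly heavier than the other two: find it by lifting and feeling their weight. Stack the two lighter tiers squarely one on the other in the middle of the round olive-wood board, then pick up the heaviest and finish holding it up, level, still and clear of everything, with its underside at least 20 cm above the counter: do not put it down or let go. Keep the tiers level all the time and leave the other things on the counter where they are.

Things in the scene. Friction and masses are not known exactly. Their poses are not given: they have to be found in the camera images.
- tier_a_center (a point): Lunch-box tier A, one of three alike: closed, rigid teal plastic box with a flat coral-red lid, 104 mm long, 60 wide, 56 high, flat underneath. The point is its centre, 28 mm above its underside; x along the length, y along the width, z up. Starts on the counter, long axis within 35 degrees of the robot's x, at least 25 mm free beside it.
- tier_b_center (a point): Lunch-box tier B, one of three alike: closed, rigid teal plastic box with a flat coral-red lid, 104 mm long, 60 wide, 56 high, flat underneath. The point is its centre, 28 mm above its underside; x along the length, y along the width, z up. Starts on the counter, long axis within 35 degrees of the robot's x, at least 25 mm free beside it.
- tier_c_center (a point): Lunch-box tier C, one of three alike: closed, rigid teal plastic box with a flat coral-red lid, 104 mm long, 60 wide, 56 high, flat underneath. The point is its centre, 28 mm above its underside; x along the length, y along the width, z up. Starts on the counter, long axis within 35 degrees of the robot's x, at least 25 mm free beside it.
- board: the board itself; origin at the centre of its underside. Loaded with the two lighter tiers it carries under 3 N, with the full one over 4.5 N.
- board_top (a point): round olive-wood board, 220 mm across, 18 mm thick, lying fixed on the counter and bare at the start; the point is the centre of its top face, 18 mm above the counter; z up.
- pin: steel rolling pin, 45 mm thick, 380 mm long over its handles, lying across on a wooden rest behind the tiers; origin under its middle. A bystander.
- scraper: scraper with a blue silicone blade and a wooden handle, about 215 mm long, 12 mm high, lying flat near the robot; origin under its middle. A bystander.
- tumbler: glass tumbler, 72 mm across, 110 mm high, at the far side of the counter; origin at the centre of its foot. A bystander.
- mug: white mug with a handle, 80 mm across, 90 mm high, at the far side; origin at the centre of its foot. A bystander.
- jar: closed amber glass jar with a black cap, 60 mm across, 100 mm high, at the far side; origin at the centre of its foot. A bystander.
- tier_a: the same tier A; origin at the centre of its underside, axes as for its centre point. Two of the three tiers weigh 0.11 to 0.15 kg each, the full one 0.36 to 0.48 kg; the letter tells nothing of which, and starting places are mixed. A firm grip (40 N) across the 60 mm width does no harm.
- tier_b: the same tier B; origin at the centre of its underside, axes as for its centre point. Two of the three tiers weigh 0.11 to 0.15 kg each, the full one 0.36 to 0.48 kg; the letter tells nothing of which, and starting places are mixed. A firm grip (40 N) across the 60 mm width does no harm.
- tier_c: the same tier C; origin at the centre of its underside, axes as for its centre point. Two of the three tiers weigh 0.11 to 0.15 kg each, the full one 0.36 to 0.48 kg; the letter tells nothing of which, and starting places are mixed. A firm grip (40 N) across the 60 mm width does no harm.
Mind the look-alikes: they are no part of the job. Leave any blue look-alike of the tier_a alone.

How it is judged:
By the outcome, as a careful person would: the job done as asked, in the order asked, and still so for the second after the job is handed in, while the arm keeps its last pose, push and grip.
It also fails if it takes over 72 s, if anything falls off the work surface, if the arm or the gripper's body presses on something with over 40 N, if the wrist force passes 120 N, or if a joint passes its speed limit or range.

## Robot

A 6-joint arm with a two-finger parallel gripper is mounted at the origin on the work surface. World frame = base frame: x ahead of the robot, y to its left, z up, the work surface at z = 0. Lengths are in mm, angles in degrees, forces in N, time in s.
With the tool pointing down it reaches from about 375 to 825 mm from the base axis. Payload 5.5 kg.
Tool frame: the origin (TCP) lies between the finger pads; the fingertips stand 11 mm ahead of it and the grasp point (between the pads) lies 8 mm behind it (tcp_to_tips is the distance from the TCP to the fingertips, in mm); y points along the fingers, x is the direction in which the jaws open and shut, and the axes are right-handed (so a half turn about y gives the same grasp; the last joint's range is limited). The gripper opens to 85 mm and grips with 20 to 120 N. Pads are 22 mm wide; open, the fingers measure 114 mm over their backs; the gripper's body (76 mm by 85 mm) begins 54 mm behind the grasp point. The pads swing forward as they close: fully open they stand 13 mm farther back than shut.
Start: joints at [65.89, 17.962, -2.699, 69.339, 0, 90], TCP at [245.091, 547.654, 242.299] pointing down, gripper open.
Joint ranges: [-152.73, 152.73], [-39.44, 99.34], [-58.76, 71.6], [-118.89, 123.64], [-81.53, 83.1], [-180, 180]. Speed limits (degrees/s): [136.94, 136.94, 172.46, 180, 180, 180].

## Interface

Orientations are given as a 3x3 rotation matrix whose columns are the frame's x, y, z axes.
In Python, from plant import * gives the robot as it stands.
- The arm moves only by the tool drive_tool, never from a script. Its argument "increments" is a list that holds one entry, the list of rows, each a list of 7 numbers: the turn, a rotation vector about the world's x, y, z in rad, then the shift along the world's x, y, z in cm, then the closure, from 0 (fully open) to 1 (shut). A call has 1 to 12 rows; each row shifts and turns the commanded pose from where the row before left it; what a row does not reach is not made up. A row lasts 1/12 s, in which the tool goes at most 41.7 mm and 7.16 degrees, less where a joint would pass 70% of its speed; a pose out of reach is approached as far as the arm can. A call with a gripper value outside its range is refused whole. The fingers move at their own pace and stop on an object; "newtons" is the grip in N (left out, the last holds). Time passes only in rows, so rows that do not move let the fingers close. It gives the time, the measured TCP pose, the force and the opening at its end, in the units of the state.
- get_obs(): the state, without advancing time (a new reading comes with each control period).
- grab_frame(name): name is "scene" or "top"; returns a dict with "image" (384x512x3 uint8, red, green, blue), "range_z" (384x512 float32, mm along the optical axis (not along the pixel's ray), 0 where there is no reading), "intrinsics" (3x3 intrinsics, pixels), "R" (3x3) and "t" (3): a world point X has camera coordinates R X + t. Camera axes: x right, y down, z forward; pixel columns grow to the right and rows downward; lengths in mm; the calibration is good to about 2 mm. A picture is of the moment at which its call begins.
- sign_off(): hands the job in, once; it reports no verdict.
The state is a dict: "t": time; "joints": joint angles; "dq": joint speeds; "joint_efforts": joint torques, N m; "tcp_pos": TCP position; "tool_rot": TCP orientation; "ft_force": force on the tool from outside, world axes, zero at the start; "wrist_torque": the same for the moment, N m; "width": opening from 0.0 (shut) to 1.0 (fully open).
Only numpy, scipy, OpenCV 4.12 (cv2) and the standard library are available. Lean on these libraries where they do the work, as an engineer would, in place of code of your own. Each camera call takes 0.05 s, during which the arm holds its last target. There are 200 camera calls.

## Working session

There is one attempt and no reset: what is moved stays moved. The work goes in short steps, Python scripts to look and compute and a tool call to move; the robot and the scene stay as the last step left them, time stands still between calls to the robot, and variables do not carry over. Pictures are saved under pics/ and viewed, about 8 in all and at most 12, crops included, and the job is handed in when it is done.

Besides the shell and the picture viewer there is one more tool, called after "Emit:" by a JSON object that holds its "method" and its "body". drive_tool: Moves the arm, as the interface text tells. Its arguments: {"type":"object","properties":{"increments":{"type":"array","items":{"type":"array","items":{"type":"array","items":{"type":"number"}}}},"newtons":{"type":"number"}},"required":["increments"]}

```bash
mkdir -p pics; ls
python3 - <<'E'
from plant import *
import cv2,numpy as np
for n in("top","scene"):
    f=grab_frame(n); np.savez(f"pics/{n}0.npz",**f)
    cv2.imwrite(f"pics/{n}0.png",cv2.resize(f["image"][:,:,::-1],(800,600),interpolation=cv2.INTER_CUBIC))
    print(n,f["intrinsics"].tolist(),f["R"].round(3).tolist(),f["t"])
o=get_obs();print(o)
E
```

```text
pics
top [[492.7092489152575, 0.0, 253.60528685306917], [0.0, 492.7092489152575, 195.913851603283], [0.0, 0.0, 1.0]] [[0.023, -1.0, 0.001], [-0.996, -0.023, -0.085], [0.085, 0.001, -0.996]] [ -54.67572842  514.09751843 1264.43711424]
scene [[406.9081796292508, 0.0, 260.122607858193], [0.0, 406.9081796292508, 188.08574875939752], [0.0, 0.0, 1.0]] [[0.536, 0.844, 0.01], [0.727, -0.455, -0.513], [-0.428, 0.283, -0.858]] [-228.33582143 -398.74082169 1379.33244187]
{'t': 0.1, 'joints': array([ 6.58912809e+01,  1.80005637e+01, -2.74851632e+00,  6.93381622e+01,
       -8.92573459e-04,  8.99990951e+01]), 'dq': array([-0.01365099, -0.03962962,  0.0665303 , -0.05499321, -0.09134695,
        0.08496489]), 'joint_efforts': array([ 1.73328003e-04, -5.40768600e+01,  3.40541911e+01,  1.11863692e-02,
        2.74132572e-05, -1.35916375e-05]), 'tcp_pos': array([244.88575499, 547.21333131, 241.5161778 ]), 'tool_rot': array([[ 4.08454479e-01, -6.07741812e-04, -9.12778488e-01],
       [ 9.12777421e-01, -1.39620769e-03,  4.08454931e-01],
       [-1.52266348e-03, -9.99998841e-01, -1.55542804e-05]]), 'ft_force': array([0.09161435, 0.28314251, 0.50406733]), 'wrist_torque': array([0.01651762, 0.03467081, 0.01854273]), 'width': 0.9994922006030788}
```

View pics/top0.png

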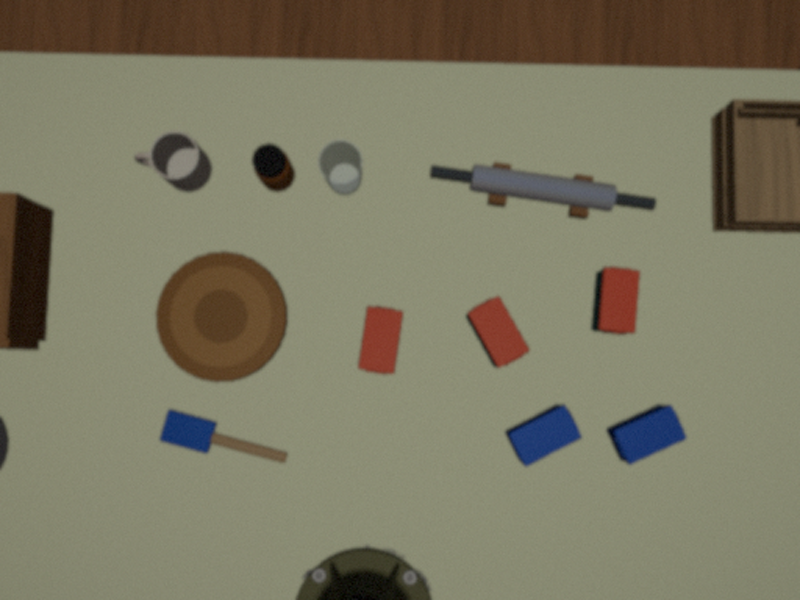

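View pics/scene0.png

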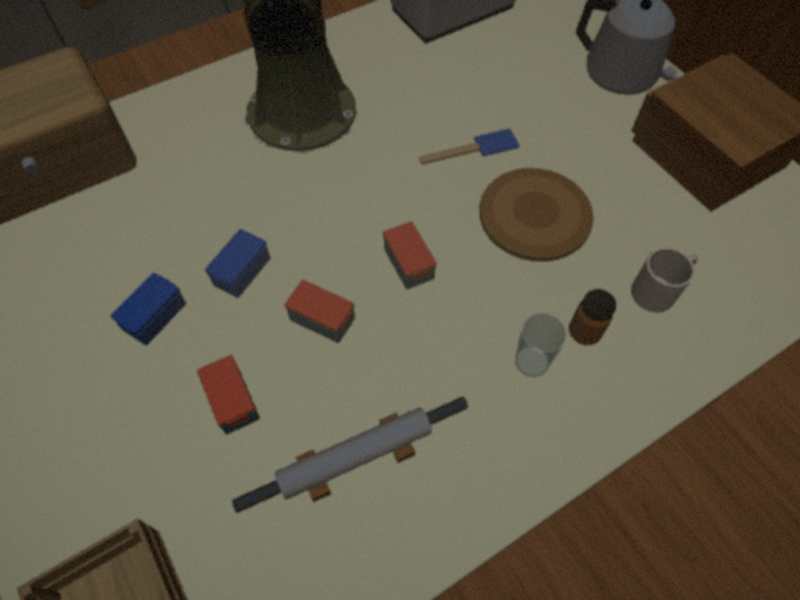

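Top view: the three red-lidded tiers are at (381,340), (498,331) and (618,300). The blue look-alikes at (545,435) and (648,434) are left alone, as is the blue scraper blade at (188,431). The board is at (222,316). I'll measure now, with one close crop.

```bash
cat > h.py <<'E'
import cv2,numpy as np
def world(f):
    h,w=f["range_z"].shape; K=f["intrinsics"]; z=f["range_z"].astype(float)
    u,v=np.meshgrid(np.arange(w),np.arange(h))
    c=np.stack([(u-K[0,2])/K[0,0]*z,(v-K[1,2])/K[1,1]*z,z],-1)
    return (c-f["t"])@f["R"]
def red(f):
    i=f["image"].astype(int); return ((i[...,0]>90)&(i[...,0]>2.2*i[...,1])&(i[...,0]>2.2*i[...,2])).astype(np.uint8)
def tiers(f,zmin=45):
    W=world(f); n,l,s,c=cv2.connectedComponentsWithStats(red(f)); out=[]
    for k in range(1,n):
        if s[k,4]<150: continue
        P=W[(l==k)&(f["range_z"]>0)]; zm=np.median(P[:,2]); P=P[abs(P[:,2]-zm)<8]
        (cx,cy),(a,b),t=cv2.minAreaRect(P[:,:2].astype(np.float32))
        if a<b: a,b,t=b,a,t+90
        t=(t+90)%180-90
        out.append(dict(px=c[k].round(1),c=np.r_[P[:,:2].mean(0),zm].round(1),rect=np.round([cx,cy,a,b,t],1)))
    return out
E
python3 - <<'E'
from h import *
for n in("top","scene"):
    f=dict(np.load(f"pics/{n}0.npz")); print(n); [print(t) for t in tiers(f)]
    W=world(f); i=f["image"].astype(int)
    if n=="top":
        for (u,v) in [(142,202),(300,330)]: print(W[v-3:v+4,u-3:u+4].reshape(-1,3).mean(0).round(1))
        m=((W[...,2]>10)&(W[...,2]<26)&(i[...,0]>1.5*i[...,2])).astype(np.uint8);m[:,:80]=0;m[:,210:]=0;m[:140]=0;m[260:]=0
        P=W[m>0];(c,r)=cv2.minEnclosingCircle(P[:,:2].astype(np.float32));print("board",c,r,P.mean(0),np.median(P[:,2]))
        cv2.imwrite("pics/crop1.png",cv2.resize(f["image"][150:310,200:460,::-1],None,fx=3,fy=3,interpolation=cv2.INTER_CUBIC))
E
```

```text
top
{'px': array([395.2, 192. ]), 'c': array([ 530.8, -402.3,   56.8]), 'rect': array([ 530.9, -402.7,   99.8,   55.6,   -4.3])}
{'px': array([317.9, 211.7]), 'c': array([ 475.9, -206.6,   57. ]), 'rect': array([ 474.8, -206.9,   98.4,   55.1,   30.6])}
{'px': array([242.8, 216.5]), 'c': array([459.4, -16.5,  56.6]), 'rect': array([457.6, -17.5,  97.5,  50.5,  -7.3])}
[492.7 248.3  19.3]
[ 170.9 -171.1    1.1]
board (493.3152160644531, 250.444580078125) 109.13665771484375 [491.80587185 250.07149477  19.06802634] 19.07005645478107
scene
{'px': array([144. , 253.6]), 'c': array([ 547.6, -409.7,   55.5]), 'rect': array([ 537.6, -405.2,  100.7,   53.1,   -4.1])}
```

View pics/crop1.png

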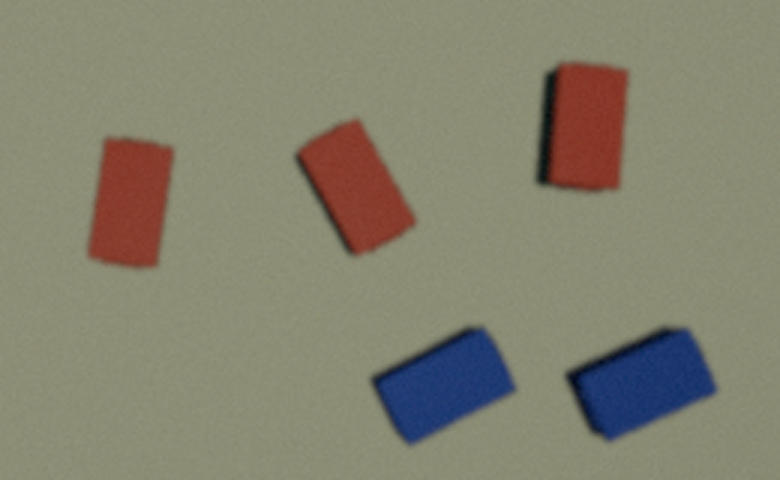

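The crop shows three clear red-lidded tiers at crop pixels (130,200), (357,187) and (590,127), all free-standing. The blue boxes are separate. Lid heights measure 57 mm against 56 expected and the board top 19 mm against 18, so the calibration is fine. First I move above the left tier (459,-16, yaw -6.5°).

Emit:
{"method": "drive_tool", "body": {"increments": [[[0,0,0.0205,1.43,-3.76,-0.5,0],[0,0,0.0205,1.43,-3.76,-0.5,0],[0,0,0.0205,1.43,-3.76,-0.5,0],[0,0,0.0205,1.43,-3.76,-0.5,0],[0,0,0.0205,1.43,-3.76,-0.5,0],[0,0,0.0205,1.43,-3.76,-0.5,0],[0,0,0.0205,1.43,-3.76,-0.5,0],[0,0,0.0205,1.43,-3.76,-0.5,0],[0,0,0.0205,1.43,-3.76,-0.5,0],[0,0,0.0205,1.43,-3.76,-0.5,0],[0,0,0.0205,1.43,-3.76,-0.5,0],[0,0,0.0205,1.43,-3.76,-0.5,0]]], "newtons": 40}}

```text
t: 1.1
tcp_pos: [416.7, 94.5, 182.0]
tool_rot: [[0.173, 0.0, -0.985], [0.985, 0.0, 0.173], [0.0, -1.0, -0.0]]
ft_force: [1.9, -0.3, 0.0]
width: 1.001
```

Emit:
{"method": "drive_tool", "body": {"increments": [[[0,0,0.0205,1.43,-3.76,-2,0],[0,0,0.0205,1.43,-3.76,-2,0],[0,0,0.0205,1.43,-3.76,-2,0],[0,0,0,0,0,0,0],[0,0,0,0,0,0,0]]]}}

```text
t: 1.52
tcp_pos: [455.6, -9.9, 125.3]
tool_rot: [[0.117, -0.003, -0.993], [0.993, 0.0, 0.117], [-0.0, -1.0, 0.003]]
ft_force: [0.4, 0.6, 0.2]
width: 1.0
```

Run:
```python
from plant import *
from h import *
f=grab_frame("scene"); o=get_obs(); print(o["tcp_pos"],o["dq"].round(2),o["t"],o["joints"].round(1))
cv2.imwrite("pics/s1.png",cv2.resize(f["image"][100:260,130:340,::-1],None,fx=3.5,fy=3.5,interpolation=cv2.INTER_CUBIC))
```

```text
[455.75387716  -8.71391237 126.0018268 ] [ 2.38 -1.27  0.43  0.36  0.13  0.12] 1.5667 [ -1.1   7.5 -32.   50.6   0.    5.5]
```

View pics/s1.png

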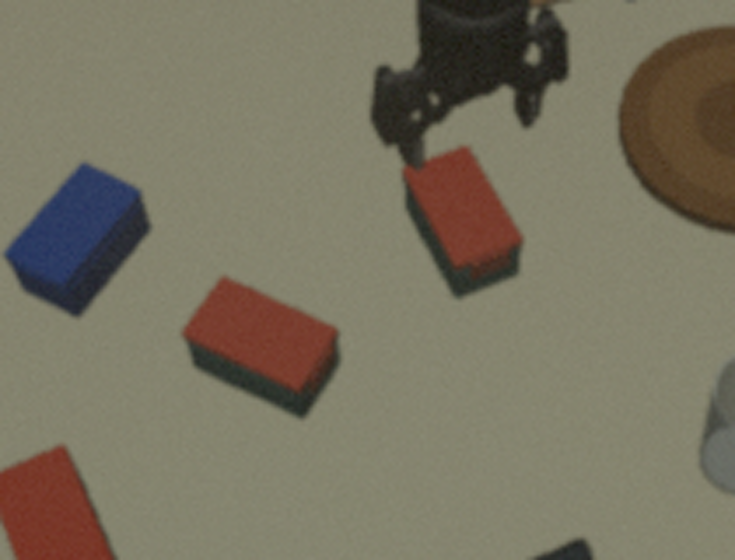

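The picture shows the gripper above and slightly +y of the left tier, whose lid is at crop (462,205). Next: correct the offset and descend.

Emit:
{"method": "drive_tool", "body": {"increments": [[[0,0,0,0.3,-0.75,-0.5,0],[0,0,0,0,0,-1.5,0],[0,0,0,0,0,-2,0],[0,0,0,0,0,-2,0],[0,0,0,0,0,-2,0],[0,0,0,0,0,-1.5,0],[0,0,0,0,0,-0.5,0],[0,0,0,0,0,0,0],[0,0,0,0,0,0,0]]]}}

```text
t: 2.32
tcp_pos: [459.8, -15.1, 27.2]
tool_rot: [[0.112, 0.0, -0.994], [0.994, 0.0, 0.112], [0.0, -1.0, -0.0]]
ft_force: [0.7, -0.2, 0.5]
width: 1.001
```

Emit:
{"method": "drive_tool", "body": {"increments": [[[0,0,0,0,0,0,1],[0,0,0,0,0,0,1],[0,0,0,0,0,0,1],[0,0,0,0,0,0,1],[0,0,0,0,0,0,1],[0,0,0,0,0,0,1],[0,0,0,0,0,0,1],[0,0,0,0,0,0,1]]]}}

```text
t: 2.98
tcp_pos: [460.7, -15.7, 27.9]
tool_rot: [[0.113, 0.002, -0.994], [0.994, -0.0, 0.113], [0.0, -1.0, -0.002]]
ft_force: [-0.6, -0.1, 5.1]
width: 0.696
```

Emit:
{"method": "drive_tool", "body": {"increments": [[[0,0,0,0,0,0.5,1],[0,0,0,0,0,1,1],[0,0,0,0,0,1,1],[0,0,0,0,0,1,1],[0,0,0,0,0,0.5,1],[0,0,0,0,0,0,1],[0,0,0,0,0,0,1],[0,0,0,0,0,0,1],[0,0,0,0,0,0,1],[0,0,0,0,0,0,1]]]}}

```text
t: 3.82
tcp_pos: [459.0, -15.6, 66.2]
tool_rot: [[0.113, -0.001, -0.994], [0.994, 0.0, 0.113], [-0.0, -1.0, 0.001]]
ft_force: [-0.1, -0.5, -1.9]
width: 0.698
```

```bash
cat >> h.py <<'E'
def state():
    from plant import get_obs
    o=get_obs(); print(round(o["t"],2),o["tcp_pos"].round(1),"tilt/yaw",o["tool_rot"].round(3).tolist(),"F",o["ft_force"].round(2),"M",o["wrist_torque"].round(3),"w",round(o["width"],3),"dq",abs(o["dq"]).max().round(2))
E
python3 -c "
from h import *
state()"
```

```text
3.82 [459.  -15.6  66.2] tilt/yaw [[0.113, -0.001, -0.994], [0.994, 0.0, 0.113], [-0.0, -1.0, 0.001]] F [-0.08 -0.49 -1.94] M [-0.018  0.003  0.009] w 0.698 dq 0.12
```

The reading is nearer to a light tier, but it's noisy. I'll take a few more readings.

Emit:
{"method": "drive_tool", "body": {"increments": [[[0,0,0,0,0,0,1],[0,0,0,0,0,0,1],[0,0,0,0,0,0,1]]]}}

```text
t: 4.07
tcp_pos: [459.3, -15.7, 66.4]
tool_rot: [[0.113, -0.0, -0.994], [0.994, 0.0, 0.113], [-0.0, -1.0, 0.0]]
ft_force: [0.1, -0.6, -1.2]
width: 0.696
```

Emit:
{"method": "drive_tool", "body": {"increments": [[[0,0,0,0,0,0,1],[0,0,0,0,0,0,1]]]}}

```text
t: 4.23
tcp_pos: [459.4, -15.6, 66.6]
tool_rot: [[0.113, -0.0, -0.994], [0.994, 0.0, 0.113], [-0.0, -1.0, 0.0]]
ft_force: [-0.4, 1.2, -0.8]
width: 0.701
```

Emit:
{"method": "drive_tool", "body": {"increments": [[[0,0,0,0,0,0,1],[0,0,0,0,0,0,1]]]}}

```text
t: 4.4
tcp_pos: [459.5, -15.7, 66.7]
tool_rot: [[0.113, 0.0, -0.994], [0.994, 0.0, 0.113], [0.0, -1.0, -0.0]]
ft_force: [-0.0, 0.6, -1.3]
width: 0.698
```

About 1.3 N: this one is light. I take it to the board centre (492.5, 250), squared up to yaw 0.

Emit:
{"method": "drive_tool", "body": {"increments": [[[0,0,0,0,0.4,0.8,1],[0,0,0.012,0.3,1.4,1,1],[0,0,0.012,0.3,2.4,1,1],[0,0,0.012,0.4,3,0.4,1],[0,0,0.012,0.4,3,0,1],[0,0,0.012,0.4,3,0,1],[0,0,0.012,0.4,3,0,1],[0,0,0.012,0.4,3,0,1],[0,0,0.012,0.3,2.8,0,1],[0,0,0.012,0.3,2.2,0,1],[0,0,0.005,0.1,1.4,0,1],[0,0,0,0,0.6,0,1]]]}}

```text
t: 5.4
tcp_pos: [492.7, 248.5, 99.1]
tool_rot: [[-0.002, 0.001, -1.0], [1.0, 0.001, -0.002], [0.001, -1.0, -0.001]]
ft_force: [-0.0, -0.4, -1.8]
width: 0.699
```

Emit:
{"method": "drive_tool", "body": {"increments": [[[0,0,0,0,0,-0.4,1],[0,0,0,0,0,-0.8,1],[0,0,0,0,0,-0.8,1],[0,0,0,0,0,0,1],[0,0,0,0,0,0,1],[0,0,0,0,0,0,1]]]}}

```text
t: 5.9
tcp_pos: [492.3, 245.5, 78.4]
tool_rot: [[0.001, -0.001, -1.0], [1.0, -0.0, 0.001], [-0.0, -1.0, 0.001]]
ft_force: [0.5, -0.0, -2.3]
width: 0.696
```

```bash
python3 -c "
from h import *
state()"
```

```text
5.9 [492.3 245.5  78.4] tilt/yaw [[0.001, -0.001, -1.0], [1.0, -0.0, 0.001], [-0.0, -1.0, 0.001]] F [ 0.5  -0.04 -2.28] M [-0.014 -0.037 -0.002] w 0.696 dq 0.59
```

Emit:
{"method": "drive_tool", "body": {"increments": [[[0,0,0,0,0.4,-0.4,1],[0,0,0,0,0,-0.8,1],[0,0,0,0,0,-0.8,1],[0,0,0,0,0,-0.6,1],[0,0,0,0,0,-0.3,1],[0,0,0,0,0,-0.2,1],[0,0,0,0,0,0,1],[0,0,0,0,0,0,1],[0,0,0,0,0,0,1]]]}}

```text
t: 6.65
tcp_pos: [492.7, 250.5, 47.9]
tool_rot: [[0.0, 0.0, -1.0], [1.0, 0.0, 0.0], [0.0, -1.0, -0.0]]
ft_force: [-0.1, 0.5, -1.9]
width: 0.695
```

```bash
python3 -c "
from h import *
state()"
```

```text
6.65 [492.7 250.5  47.9] tilt/yaw [[0.0, 0.0, -1.0], [1.0, 0.0, 0.0], [0.0, -1.0, -0.0]] F [-0.13  0.48 -1.88] M [-0.031 -0.013  0.019] w 0.695 dq 0.22
```

Emit:
{"method": "drive_tool", "body": {"increments": [[[0,0,0,0,-0.05,-0.1,1],[0,0,0,0,0,-0.1,1],[0,0,0,0,0,0,1],[0,0,0,0,0,0,1]]]}}

```text
t: 6.98
tcp_pos: [492.8, 249.9, 46.0]
tool_rot: [[0.0, 0.001, -1.0], [1.0, 0.0, 0.0], [0.0, -1.0, -0.001]]
ft_force: [0.2, 0.2, 0.6]
width: 0.697
```

Emit:
{"method": "drive_tool", "body": {"increments": [[[0,0,0,0,0,-0.05,1],[0,0,0,0,0,0,1],[0,0,0,0,0,0,1]]]}}

```text
t: 7.23
tcp_pos: [492.8, 249.9, 45.9]
tool_rot: [[0.0, 0.001, -1.0], [1.0, 0.0, 0.0], [0.0, -1.0, -0.001]]
ft_force: [-1.7, -0.1, 5.9]
width: 0.697
```

Contact is felt (+6 N), so it's seated. Release and rise.

Emit:
{"method": "drive_tool", "body": {"increments": [[[0,0,0,0,0,0,0.15],[0,0,0,0,0,0,0],[0,0,0,0,0,0,0],[0,0,0,0,0,0,0],[0,0,0,0,0,0,0],[0,0,0,0,0,1,0],[0,0,0,0,0,2,0],[0,0,0,0,0,2.5,0],[0,0,0,0,0,2.5,0],[0,0,0,0,0,1.5,0],[0,0,0,0,-1,0.5,0],[0,0,0.02,0,-2,0,0]]]}}

```text
t: 8.23
tcp_pos: [493.8, 221.1, 147.3]
tool_rot: [[-0.022, 0.004, -1.0], [1.0, 0.002, -0.022], [0.002, -1.0, -0.004]]
ft_force: [1.0, 0.5, 0.0]
width: 0.997
```

Emit:
{"method": "drive_tool", "body": {"increments": [[[0,0,0.05,-0.1,-3,0,0],[0,0,0.05,-0.1,-4,0,0],[0,0,0.05,-0.2,-4,0,0],[0,0,0.05,-0.2,-4,0,0],[0,0,0.05,-0.2,-4,0,0],[0,0,0.05,-0.2,-4,0,0],[0,0,0.05,-0.2,-4,0,0],[0,0,0.05,-0.2,-4,0,0],[0,0,0.05,-0.2,-4,0,0],[0,0,0.04,-0.1,-4,0,0],[0,0,0.02,0,-2.6,0,0],[0,0,0,0,-1,0,0]]]}}

```text
t: 9.23
tcp_pos: [474.4, -210.1, 144.8]
tool_rot: [[-0.502, -0.001, -0.865], [0.865, -0.001, -0.502], [-0.001, -1.0, 0.001]]
ft_force: [0.5, 0.3, -0.2]
width: 1.001
```

Emit:
{"method": "drive_tool", "body": {"increments": [[[0,0,0,0,0,0,0],[0,0,0,0,0,0,0],[0,0,0,0,0,0,0]]]}}

```text
t: 9.48
tcp_pos: [475.0, -205.0, 144.8]
tool_rot: [[-0.506, -0.001, -0.863], [0.863, 0.001, -0.506], [0.001, -1.0, 0.0]]
ft_force: [0.6, -0.2, -0.9]
width: 1.001
```

Run:
```python
from h import *
from plant import grab_frame
state()
f=grab_frame("top"); np.savez("pics/top2.npz",**f); [print(t) for t in tiers(f)]
f=grab_frame("scene"); cv2.imwrite("pics/s2.png",cv2.resize(f["image"][90:280,110:420,::-1],None,fx=2.5,fy=2.5,interpolation=cv2.INTER_CUBIC))
state()
```

```text
9.48 [ 475.  -205.   144.8] tilt/yaw [[-0.506, -0.001, -0.863], [0.863, 0.001, -0.506], [0.001, -1.0, 0.0]] F [ 0.63 -0.18 -0.94] M [0.031 0.027 0.013] w 1.001 dq 0.96
{'px': array([137.1, 201.8]), 'c': array([489.3, 248.1,  74.6]), 'rect': array([490.3, 248.5, 103.1,  58.4,   0.8])}
9.58 [ 475.3 -204.7  145. ] tilt/yaw [[-0.507, -0.0, -0.862], [0.862, 0.001, -0.507], [0.001, -1.0, 0.0]] F [-0.21  0.51  0.2 ] M [ 0.003  0.03  -0.03 ] w 1.002 dq 0.23
```

View pics/s2.png

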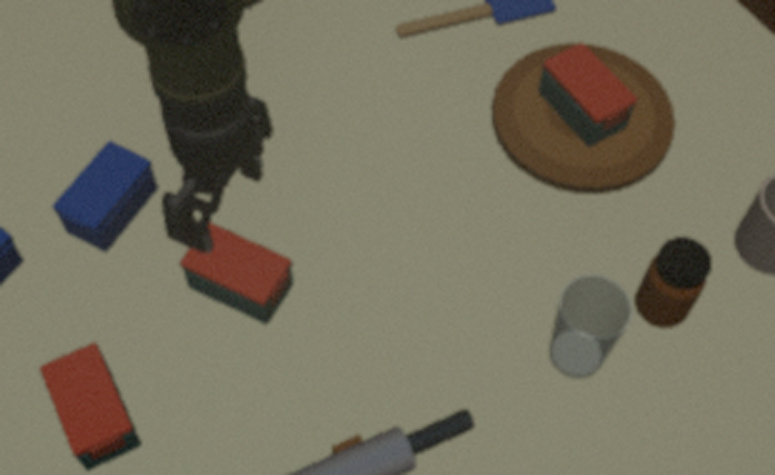

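The picture shows the first tier sitting flat in the middle of the board (590,90) and the gripper over the second tier (237,265). Descend on the second tier and grip.

Emit:
{"method": "drive_tool", "body": {"increments": [[[0,0,0,0,-0.2,-1,0],[0,0,0,0,0,-2,0],[0,0,0,0,0,-2.3,0],[0,0,0,0,0,-2.3,0],[0,0,0,0,0,-2,0],[0,0,0,0,0,-1.2,0],[0,0,0,0,0,-0.7,0],[0,0,0,0,0,-0.2,0],[0,0,0,0,0,0,0],[0,0,0,0,0,0,0],[0,0,0,0,0,0,0]]]}}

```text
t: 10.5
tcp_pos: [476.4, -208.4, 29.1]
tool_rot: [[-0.506, 0.002, -0.863], [0.863, -0.001, -0.506], [-0.001, -1.0, -0.001]]
ft_force: [0.1, -0.6, 0.1]
width: 1.003
```

Emit:
{"method": "drive_tool", "body": {"increments": [[[0,0,0,-0.1,0.1,-0.1,1],[0,0,0,0,0,0,1],[0,0,0,0,0,0,1],[0,0,0,0,0,0,1],[0,0,0,0,0,0,1],[0,0,0,0,0,0,1],[0,0,0,0,0,0,1],[0,0,0,0,0,0,1]]]}}

```text
t: 11.17
tcp_pos: [474.9, -207.4, 27.8]
tool_rot: [[-0.505, 0.001, -0.863], [0.863, -0.0, -0.505], [-0.001, -1.0, -0.001]]
ft_force: [-0.6, 0.4, 6.6]
width: 0.696
```

Emit:
{"method": "drive_tool", "body": {"increments": [[[0,0,0,0,0,0.5,1],[0,0,0,0,0,1,1],[0,0,0,0,0,1,1],[0,0,0,0,0,1,1],[0,0,0,0,0,0.5,1],[0,0,0,0,0,0,1],[0,0,0,0,0,0,1],[0,0,0,0,0,0,1],[0,0,0,0,0,0,1],[0,0,0,0,0,0,1],[0,0,0,0,0,0,1]]]}}

```text
t: 12.08
tcp_pos: [474.2, -207.0, 66.7]
tool_rot: [[-0.505, -0.001, -0.863], [0.863, 0.0, -0.505], [0.001, -1.0, 0.0]]
ft_force: [0.1, -0.3, -1.1]
width: 0.697
```

Emit:
{"method": "drive_tool", "body": {"increments": [[[0,0,0,0,0,0,1],[0,0,0,0,0,0,1]]]}}

```text
t: 12.25
tcp_pos: [474.3, -207.1, 66.9]
tool_rot: [[-0.505, -0.0, -0.863], [0.863, 0.0, -0.505], [0.0, -1.0, 0.0]]
ft_force: [-0.3, -0.8, -1.0]
width: 0.695
```

Emit:
{"method": "drive_tool", "body": {"increments": [[[0,0,0,0,0,0,1],[0,0,0,0,0,0,1]]]}}

```text
t: 12.42
tcp_pos: [474.4, -207.2, 67.1]
tool_rot: [[-0.505, -0.0, -0.863], [0.863, 0.0, -0.505], [0.0, -1.0, 0.0]]
ft_force: [-0.7, 0.1, -1.1]
width: 0.699
```

Emit:
{"method": "drive_tool", "body": {"increments": [[[0,0,0,0,0,0,1],[0,0,0,0,0,0,1]]]}}

```text
t: 12.58
tcp_pos: [474.5, -207.2, 67.2]
tool_rot: [[-0.505, 0.0, -0.863], [0.863, -0.0, -0.505], [-0.0, -1.0, -0.0]]
ft_force: [-0.8, -0.3, -1.1]
width: 0.697
```

Also about 1.1 N, so it's light. The far tier must be the heavy one (I'll verify on lifting). Carry this one over the first.

Emit:
{"method": "drive_tool", "body": {"increments": [[[0,0,0,0,0.6,1,1],[0,0,-0.03,0,1.6,1.5,1],[0,0,-0.04,0.1,2.6,1.5,1],[0,0,-0.04,0.1,3.2,1.5,1],[0,0,-0.04,0.1,3.2,1,1],[0,0,-0.04,0.1,3.2,0.5,1],[0,0,-0.04,0.1,3.2,0,1],[0,0,-0.04,0.1,3.2,0,1],[0,0,-0.04,0.1,3.2,0,1],[0,0,-0.04,0.1,3.2,0,1],[0,0,-0.04,0.1,3.2,0,1],[0,0,-0.04,0.2,3.2,0,1]]]}}

```text
t: 13.58
tcp_pos: [485.0, 130.8, 138.1]
tool_rot: [[-0.098, 0.001, -0.995], [0.995, 0.0, -0.098], [0.0, -1.0, -0.001]]
ft_force: [0.1, -0.4, -2.0]
width: 0.699
```

Emit:
{"method": "drive_tool", "body": {"increments": [[[0,0,-0.04,0.2,3.2,0,1],[0,0,-0.03,0.2,3,0,1],[0,0,-0.02,0.1,2.6,0,1],[0,0,-0.01,0,1.8,0,1],[0,0,0,0,1,0,1],[0,0,0,0,0.4,0,1],[0,0,0,0,0,0,1],[0,0,0,0,0,0,1],[0,0,0,0,0,0,1],[0,0,0,0,0,0,1]]]}}

```text
t: 14.42
tcp_pos: [490.5, 247.8, 137.2]
tool_rot: [[0.002, -0.0, -1.0], [1.0, -0.0, 0.002], [-0.0, -1.0, 0.0]]
ft_force: [-0.1, 0.2, -1.1]
width: 0.698
```

Emit:
{"method": "drive_tool", "body": {"increments": [[[0,0,0.002,0,0.15,-0.4,1],[0,0,0,0,0,-0.8,1],[0,0,0,0,0,-0.8,1],[0,0,0,0,0,-0.7,1],[0,0,0,0,0,-0.3,1],[0,0,0,0,0,-0.2,1],[0,0,0,0,0,0,1],[0,0,0,0,0,0,1],[0,0,0,0,0,0,1],[0,0,0,0,0,0,1]]]}}

```text
t: 15.25
tcp_pos: [490.8, 250.5, 105.6]
tool_rot: [[-0.002, 0.001, -1.0], [1.0, 0.0, -0.002], [0.0, -1.0, -0.001]]
ft_force: [0.6, -0.5, -1.2]
width: 0.695
```

Run:
```python
from h import *
from plant import grab_frame
f=grab_frame("scene"); cv2.imwrite("pics/s3.png",cv2.resize(f["image"][60:200,270:430,::-1],None,fx=4,fy=4,interpolation=cv2.INTER_CUBIC))
state()
```

```text
15.3 [490.7 250.5 105.5] tilt/yaw [[-0.002, 0.001, -1.0], [1.0, 0.0, -0.002], [0.0, -1.0, -0.001]] F [ 0.24 -0.69 -1.81] M [-0.02   0.024 -0.02 ] w 0.698 dq 0.19
```

View pics/s3.png

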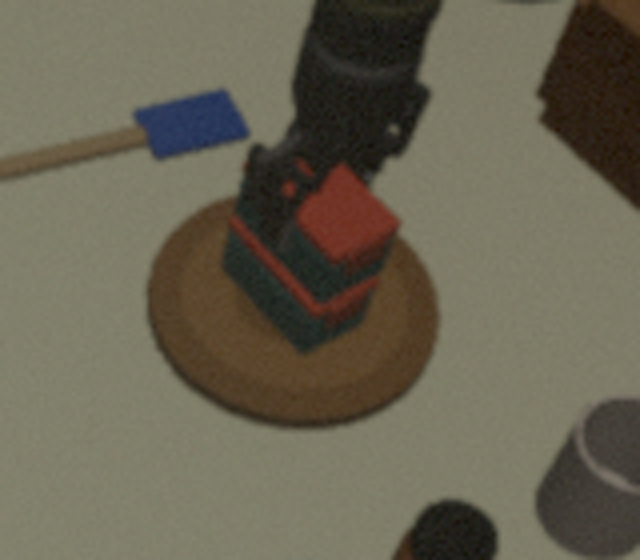

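Visually the upper tier is over the lower one, lid corner (345,258) against the lower lid corner (318,310). A projection check tells whether that's square.

Run:
```python
from h import *
f=dict(np.load("pics/scene0.npz"))
im=cv2.imread("pics/s3.png")
def proj(X):
    c=f["R"]@np.array(X,float)+f["t"]; p=f["intrinsics"]@c; return ((p[:2]/p[2]-[270,60])*4).round().astype(int)
for (cx,cy,z0,col) in [(490.3,248.3,18,(255,255,0)),(490.3,248.3,77.5,(0,255,255))]:
    for dz in(0,56):
        q=[proj((cx+sx*52,cy+sy*30,z0+dz)) for sx,sy in((1,1),(1,-1),(-1,-1),(-1,1))]
        print(z0+dz,[p.tolist() for p in q]); cv2.polylines(im,[np.array(q)],True,col,1)
cv2.imwrite("pics/s3o.png",im[130:380,180:460].repeat(2,0).repeat(2,1))
```

```text
18 [[360, 324], [297, 358], [212, 264], [274, 232]]
74 [[378, 276], [312, 311], [223, 215], [287, 182]]
77.5 [[379, 273], [313, 308], [223, 212], [288, 179]]
133.5 [[398, 220], [329, 256], [235, 158], [303, 125]]
```

View pics/s3o.png

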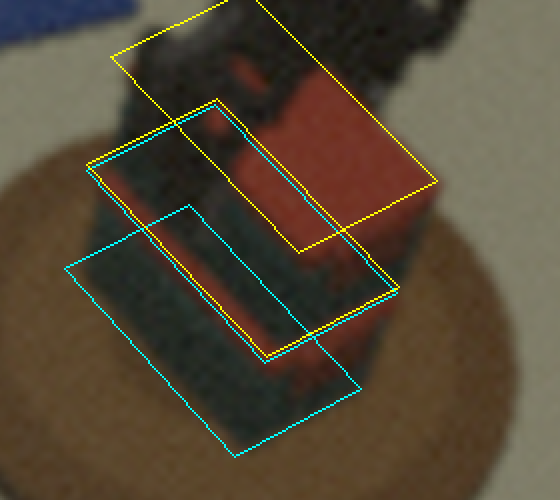

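The overlay matches both tiers to about a pixel, so the stack is square within roughly 2 mm. Lower it.

Emit:
{"method": "drive_tool", "body": {"increments": [[[0,0,0,0,-0.05,-0.1,1],[0,0,0,0,0,-0.1,1],[0,0,0,0,0,-0.05,1],[0,0,0,0,0,0,1],[0,0,0,0,0,0,1],[0,0,0,0,0,0,1]]]}}

```text
t: 15.8
tcp_pos: [490.5, 249.8, 102.6]
tool_rot: [[-0.002, -0.0, -1.0], [1.0, 0.0, -0.002], [0.0, -1.0, 0.0]]
ft_force: [0.0, 0.3, -2.1]
width: 0.699
```

Emit:
{"method": "drive_tool", "body": {"increments": [[[0,0,0,0,0,-0.05,1],[0,0,0,0,0,0,1],[0,0,0,0,0,0,1]]]}}

```text
t: 16.05
tcp_pos: [490.4, 249.8, 102.1]
tool_rot: [[-0.002, -0.0, -1.0], [1.0, -0.0, -0.002], [-0.0, -1.0, 0.0]]
ft_force: [-0.1, -0.1, -1.4]
width: 0.699
```

Emit:
{"method": "drive_tool", "body": {"increments": [[[0,0,0,0,0,-0.05,1],[0,0,0,0,0,0,1],[0,0,0,0,0,0,1]]]}}

```text
t: 16.3
tcp_pos: [490.5, 249.9, 101.8]
tool_rot: [[-0.002, 0.0, -1.0], [1.0, 0.0, -0.002], [0.0, -1.0, -0.0]]
ft_force: [-1.1, -0.3, 1.5]
width: 0.699
```

Emit:
{"method": "drive_tool", "body": {"increments": [[[0,0,0,0,0,-0.05,1],[0,0,0,0,0,0,1],[0,0,0,0,0,0,1]]]}}

```text
t: 16.55
tcp_pos: [490.5, 249.9, 101.8]
tool_rot: [[-0.002, 0.0, -1.0], [1.0, 0.0, -0.002], [0.0, -1.0, -0.0]]
ft_force: [-2.4, -0.8, 6.3]
width: 0.699
```

Seated. Release, rise, and go to the third tier (531,-402, yaw -3.5°).

Emit:
{"method": "drive_tool", "body": {"increments": [[[0,0,0,0,0,0,0.15],[0,0,0,0,0,0,0],[0,0,0,0,0,0,0],[0,0,0,0,0,0,0],[0,0,0,0,0,0,0],[0,0,0,0,0,1,0],[0,0,0,0,0,2,0],[0,0,0,0,0,2.2,0],[0,0,0,0,0,2,0],[0,0,0,0,0,0.8,0],[0,0,0,0,-1,0,0],[0,0,0,0,-2,0,0]]]}}

```text
t: 17.55
tcp_pos: [490.8, 220.6, 181.3]
tool_rot: [[-0.004, 0.001, -1.0], [1.0, 0.001, -0.004], [0.001, -1.0, -0.001]]
ft_force: [0.3, 0.1, -0.5]
width: 0.998
```

Emit:
{"method": "drive_tool", "body": {"increments": [[[0,0,-0.005,0.1,-3,0,0],[0,0,-0.005,0.3,-4,0,0],[0,0,-0.005,0.3,-4,0,0],[0,0,-0.005,0.3,-4,0,0],[0,0,-0.005,0.3,-4,0,0],[0,0,-0.005,0.3,-4,0,0],[0,0,-0.005,0.3,-4,0,0],[0,0,-0.005,0.3,-4,0,0],[0,0,-0.005,0.3,-4,0,0],[0,0,-0.005,0.3,-4,0,0],[0,0,-0.005,0.3,-4,0,0],[0,0,-0.005,0.3,-4,0,0]]]}}

```text
t: 18.55
tcp_pos: [522.9, -252.4, 179.8]
tool_rot: [[0.059, -0.002, -0.998], [0.998, 0.001, 0.059], [0.001, -1.0, 0.002]]
ft_force: [1.8, 0.6, 0.3]
width: 1.0
```

Emit:
{"method": "drive_tool", "body": {"increments": [[[0,0,0,0.3,-4,0,0],[0,0,0,0.3,-4,0,0],[0,0,0,0.2,-3,0,0],[0,0,0,0.1,-2.5,0,0],[0,0,0,0,-1.2,0,0],[0,0,0,0,-0.5,0,0],[0,0,0,0,0,0,0],[0,0,0,0,0,0,0],[0,0,0,0,0,0,0],[0,0,0,0,0,0,0]]]}}

```text
t: 19.38
tcp_pos: [533.7, -400.7, 181.3]
tool_rot: [[0.057, -0.0, -0.998], [0.998, 0.0, 0.057], [0.0, -1.0, 0.0]]
ft_force: [0.4, -0.5, -0.1]
width: 1.004
```

Run:
```python
from h import *
from plant import grab_frame
f=grab_frame("top"); [print(t) for t in tiers(f)]
f=grab_frame("scene"); cv2.imwrite("pics/s4.png",cv2.resize(f["image"][50:300,90:430,::-1],None,fx=2.3,fy=2.3,interpolation=cv2.INTER_CUBIC))
state()
```

```text
{'px': array([131.5, 200. ]), 'c': array([489.9, 248.3, 130.5]), 'rect': array([490.9, 249. , 103.3,  58.1,   0. ])}
{'px': array([394.5, 199.6]), 'c': array([ 511.1, -400.4,   57. ]), 'rect': array([ 511.5, -401. ,   60.8,   55.8,   -3.7])}
19.48 [ 533.8 -401.1  181.5] tilt/yaw [[0.057, 0.0, -0.998], [0.998, -0.0, 0.057], [-0.0, -1.0, -0.0]] F [-0.29  0.21  0.87] M [-0.017 -0.097 -0.04 ] w 0.995 dq 0.3
```

View pics/s4.png

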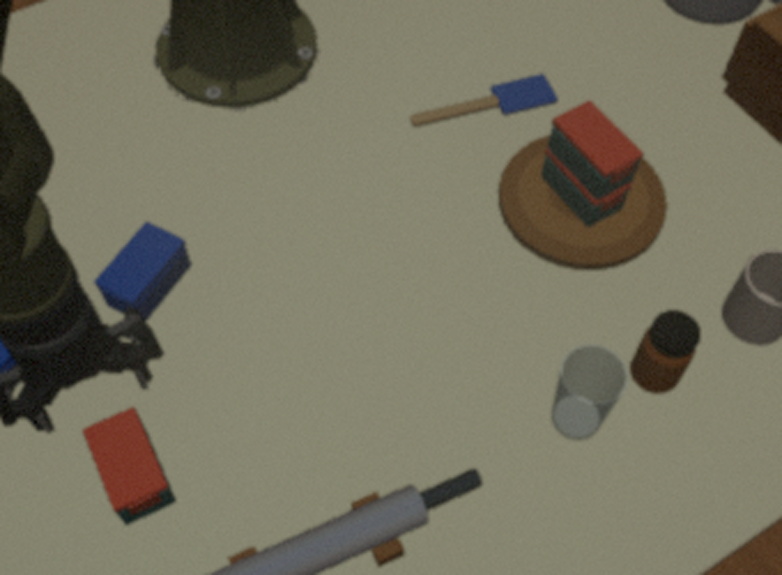

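The picture shows a square stack on the board (595,160), top measured at (490, 249, 130.5), yaw 0. The gripper is over the last tier (128,460). Descend.

Emit:
{"method": "drive_tool", "body": {"increments": [[[0,0,0,-0.25,-0.15,-1,0],[0,0,0,0,0,-2,0],[0,0,0,0,0,-2.7,0],[0,0,0,0,0,-2.7,0],[0,0,0,0,0,-2.5,0],[0,0,0,0,0,-2,0],[0,0,0,0,0,-1.4,0],[0,0,0,0,0,-0.8,0],[0,0,0,0,0,-0.2,0],[0,0,0,0,0,0,0],[0,0,0,0,0,0,0],[0,0,0,0,0,0,0]]]}}

```text
t: 20.48
tcp_pos: [531.8, -404.3, 29.5]
tool_rot: [[0.058, 0.002, -0.998], [0.998, -0.001, 0.058], [-0.001, -1.0, -0.002]]
ft_force: [-0.2, 0.0, 0.6]
width: 0.999
```

Emit:
{"method": "drive_tool", "body": {"increments": [[[0,0,0,-0.1,0.1,-0.1,1],[0,0,0,0,0,0,1],[0,0,0,0,0,0,1],[0,0,0,0,0,0,1],[0,0,0,0,0,0,1],[0,0,0,0,0,0,1],[0,0,0,0,0,0,1],[0,0,0,0,0,0,1]]]}}

```text
t: 21.15
tcp_pos: [530.4, -403.3, 28.2]
tool_rot: [[0.058, 0.001, -0.998], [0.998, -0.001, 0.058], [-0.001, -1.0, -0.001]]
ft_force: [-0.7, -1.0, 5.7]
width: 0.697
```

Emit:
{"method": "drive_tool", "body": {"increments": [[[0,0,0,0,0,0.5,1],[0,0,0,0,0,1,1],[0,0,0,0,0,1,1],[0,0,0,0,0,1,1],[0,0,0,0,0,0.5,1],[0,0,0,0,0,0,1],[0,0,0,0,0,0,1],[0,0,0,0,0,0,1],[0,0,0,0,0,0,1],[0,0,0,0,0,0,1],[0,0,0,0,0,0,1]]]}}

```text
t: 22.07
tcp_pos: [529.7, -402.4, 66.6]
tool_rot: [[0.058, -0.001, -0.998], [0.998, 0.001, 0.058], [0.001, -1.0, 0.001]]
ft_force: [0.4, 0.0, -4.7]
width: 0.7
```

Emit:
{"method": "drive_tool", "body": {"increments": [[[0,0,0,0,0,0,1],[0,0,0,0,0,0,1]]]}}

```text
t: 22.23
tcp_pos: [529.9, -402.6, 67.0]
tool_rot: [[0.058, -0.0, -0.998], [0.998, 0.0, 0.058], [0.0, -1.0, 0.0]]
ft_force: [-0.4, 0.2, -3.9]
width: 0.698
```

Emit:
{"method": "drive_tool", "body": {"increments": [[[0,0,0,0,0,0,1],[0,0,0,0,0,0,1]]]}}

```text
t: 22.4
tcp_pos: [530.0, -402.6, 67.1]
tool_rot: [[0.058, -0.0, -0.998], [0.998, 0.0, 0.058], [0.0, -1.0, 0.0]]
ft_force: [0.5, 0.0, -3.4]
width: 0.699
```

About 4 N: this is the heavy one. Lift it until its underside is at about 24 cm.

Emit:
{"method": "drive_tool", "body": {"increments": [[[0,0,0,0,0,0.6,1],[0,0,0,0,0,1.4,1],[0,0,0,0,0,2,1],[0,0,0,0,0,2.4,1],[0,0,0,0,0,2.4,1],[0,0,0,0,0,2.4,1],[0,0,0,0,0,2.4,1],[0,0,0,0,0,2.4,1],[0,0,0,0,0,2,1],[0,0,0,0,0,1.4,1],[0,0,0,0,0,0.8,1],[0,0,0,0,0,0.3,1]]]}}

```text
t: 23.4
tcp_pos: [530.5, -403.1, 274.2]
tool_rot: [[0.058, 0.002, -0.998], [0.998, -0.002, 0.058], [-0.002, -1.0, -0.002]]
ft_force: [0.0, 0.4, -4.2]
width: 0.698
```

Emit:
{"method": "drive_tool", "body": {"increments": [[[0,0,0,0,0,0,1],[0,0,0,0,0,0,1],[0,0,0,0,0,0,1],[0,0,0,0,0,0,1],[0,0,0,0,0,0,1],[0,0,0,0,0,0,1],[0,0,0,0,0,0,1],[0,0,0,0,0,0,1],[0,0,0,0,0,0,1],[0,0,0,0,0,0,1],[0,0,0,0,0,0,1],[0,0,0,0,0,0,1]]]}}

```text
t: 24.4
tcp_pos: [530.0, -402.7, 272.2]
tool_rot: [[0.058, 0.0, -0.998], [0.998, -0.0, 0.058], [-0.0, -1.0, -0.0]]
ft_force: [-1.2, -0.4, -4.9]
width: 0.696
```

Run:
```python
from h import *
from plant import grab_frame
f=grab_frame("top"); [print(t) for t in tiers(f)]
f=grab_frame("scene"); cv2.imwrite("pics/s5.png",cv2.resize(f["image"][:,:,::-1],(780,585),interpolation=cv2.INTER_CUBIC))
state()
```

```text
{'px': array([424.2, 162.5]), 'c': array([ 568.9, -391.4,  300.9]), 'rect': array([ 568.9, -394.9,   44.6,   28.2,  -78.7])}
{'px': array([131.5, 199.9]), 'c': array([490.1, 248.5, 130.5]), 'rect': array([4.908e+02, 2.489e+02, 1.034e+02, 5.850e+01, 1.000e-01])}
{'px': array([426.6, 196.8]), 'c': array([ 497.9, -396.4,  300.8]), 'rect': array([ 499.1, -398.6,   56.2,   38.4,   86.8])}
24.5 [ 530.  -402.7  272.2] tilt/yaw [[0.058, 0.0, -0.998], [0.998, -0.0, 0.058], [-0.0, -1.0, -0.0]] F [-0.54 -0.36 -4.32] M [-0.015  0.009 -0.034] w 0.693 dq 0.12
```

View pics/s5.png

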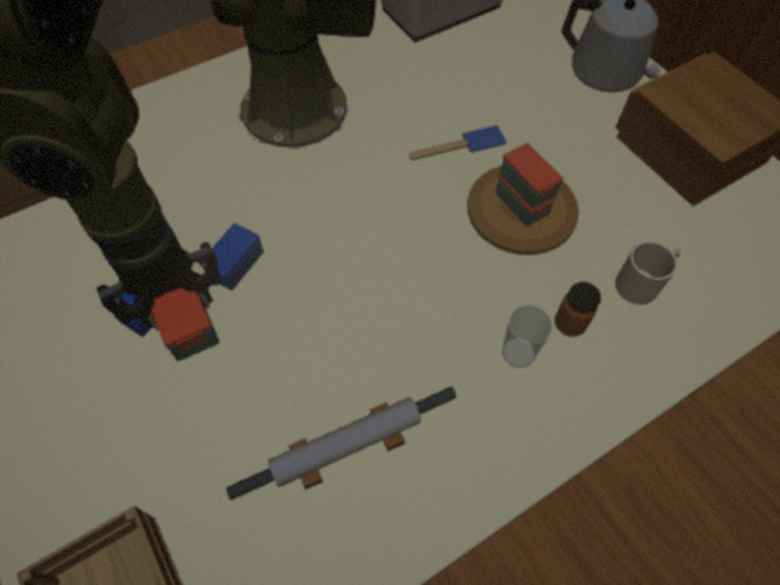

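The heavy tier is held in the air (185,322), and its lid reads 300.9 mm at one end and 300.8 at the other. That makes it level, with the underside at about 244 mm. The stack is intact on the board (530,183) and the bystanders haven't moved. Hand in.

```bash
python3 -c "
from plant import *
print(sign_off())"
```

```text
the job is handed in; nothing more can be done
None
```

The job is done and handed in at about 24.5 s of the 72 s allowed. I don't have a verdict, because sign-off reports none.

- **Weights felt:** the left and middle tiers pulled about 1.1–1.9 N, with one reading of 0.8 N. The far-right tier pulled 3.4–4.9 N, so it is the packed one. Single readings were noisy by about 0.5 N, but the gap is clear.
- **Stack:** the two light tiers stand one on the other on the board. The stack's top is at (490, 249), against (492.5, 249.5) measured for the board's centre. Its yaw is about 0° and its height 130.5 mm (130 expected).
- **Heavy tier:** it is held still and level, with both lid ends at 301 mm, which puts its underside at about 244 mm. The grip is 40 N.
- **Other objects:** in the last picture the blue boxes, rolling pin, scraper, glasses and mug are where they started.

No check failed. Two were less than exact: the stack sits about 2 mm off the measured board centre, within the camera calibration, and the tool first stopped 5–7 mm short of its target, which I corrected before the first grasp.

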